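# Set a forming stake in the bench socket and ram it home

### The arm

A 6-joint arm with a two-finger parallel gripper is mounted at the origin on the work surface. World frame = base frame: x ahead of the robot, y to its left, z up, the work surface at z = 0. Lengths are in m, angles in rad, forces in N, time in s.
With the tool pointing down it reaches from about 0.3 to 0.75 m from the base axis. Payload 8.5 kg.
Tool frame: the origin (TCP) lies midway between the tips of the shut fingers; the grasp point (between the pads) lies 19 mm behind it; z points along the fingers, y is the line along which they close (so a half turn about z gives the same grasp; the last joint's range is limited). The gripper opens to 88 mm and grips with 3 to 60 N. Pads are 18 mm wide; open, the fingers measure 123 mm over their backs; the gripper's body (75 mm by 187 mm) begins 45 mm behind the grasp point.
Start: joints at [-0.215, 0.381, 1.297, -0, 1.464, -0.215], TCP at [0.55, 0, 0.239] pointing down, gripper open.
Joint ranges: [-3.11, 3.11], [-0.89, 2.33], [0.22, 2.48], [-1.42, 4.56], [0.17, 2.85], [-2.88, 2.88]. Speed limits (rad/s): [2.39, 2.39, 3.14, 3.14, 3.14, 3.14].

### API

Orientations are given as a rotation vector (axis times angle).
In Python, from bench import robot, eyes, job gives the robot as it stands.
- The arm moves only by the tool play_rows, never from a script. Its argument "steps" is a list of rows, each a list of 4 numbers: the shift along the tool's x, y, z in m, then the turn about the tool's z in degrees. A call has 1 to 5 rows; each row shifts and turns the commanded pose from where the row before left it, along the tool's axes as they then stand; what a row does not reach is not made up. A row lasts 1/12 s, in which the tool goes at most 41.7 mm and 7.16 degrees, less where a joint would pass 70% of its speed; a pose out of reach is approached as far as the arm can. A call is refused whole if a number of a shift passes 0.0417 or a number of a turn 7.16, either way. A call with a gripper value outside its range is refused whole. "jaw" is the closure, from -1 (fully open) to 1 (shut), so that 0 is half open, set as the call begins (left out, the last holds). The fingers move at their own pace and stop on an object; "newtons" is the grip in N (left out, the last holds). Time passes only in rows, so rows that do not move let the fingers close. It gives the time, the measured TCP pose, the force, the opening and the grip force at its end, in the units of the state.
- robot.observe(): the state, without advancing time (a new reading comes with each control period).
- eyes.get_image(name): name is "scene" or "side" or "wrist"; returns a dict with "color" (420x560x3 uint8, blue, green, red), "depth" (420x560 float32, m along the optical axis (not along the pixel's ray), 0 where there is no reading), "fx", "fy", "cx", "cy" (pixels), "k1" (the pictures are not rectified: a ray, as slopes to the right and down, at radius r is drawn at 1 + k1 r^2 times it, then the intrinsics apply), "pose" (4x4, takes a point from camera to world coordinates). Camera axes: x right, y up, looking along -z (the intrinsics and any distortion apply to the point x, -y, -z); pixel columns grow to the right and rows downward; lengths in m; the calibration is good to about 2 mm. A picture is of the moment at which its call begins.
- job.sign_off(): hands the job in; it is judged then, once.
The state is a dict: "t": time; "joint_pos": joint angles; "qvel": joint speeds; "effort": joint torques, N m; "tcp_pos": TCP position; "tcp_rot": TCP orientation; "force": force on the tool from outside, world axes, zero at the start; "ft_torque": the same for the moment, N m; "opening": finger opening in m; "gripper_force": force on a finger pad.
Only numpy, scipy, OpenCV 4.12 (cv2) and the standard library are available. Lean on these libraries where they do the work, as an engineer would, in place of code of your own. Each camera call takes 0.05 s, during which the arm holds its last target. There are 200 camera calls.

### The job

Take the steel forming stake out of its sloping wooden rest and lower its tapered shank into the brass collar of the green bench socket, then let go of it. Tap it down from above with the orange-handled rammer, not with the bare gripper, until the collar is fully home and its flange sits flush on the green block. Stand the rammer back upright on the bench, leaving the tin, the brush and the polishing block where they are.

Things in the scene. Friction and masses are not known exactly. Their poses are not given: they have to be found in the camera images.
- stake: Turned steel forming stake, 128 mm long, 0.5 kg. Origin: centre of the shank's small end; z along the axis to the head. Along z: tapered shank, diameter 18 at 0 to 30 at 60 mm; shoulder dia 40 at 64-70; neck dia 28 at 70-90; cylindrical head dia 38 at 90-124 (grip it), flat top at 128. Starts in the rest, leaning 35 deg from vertical, head up and to the rest's -x; slides out freely along its axis.
- stake_top (a point): Centre of the flat top (28 mm across) of the stake's head, where it is struck; 128 mm along the stake's z from its origin.
- rest: Fixed wooden rest: base 130 x 100 x 12 mm with a block 62 x 64 x 66 mm tilted 35 deg, bored 32 mm along its axis; the stake's shoulder lies on the block's upper face, centred at (-18, 0, 76) mm. Origin: centre of the base's underside, z up, front is -x; the upper face looks up and to -x.
- holder: Fixed green bench socket: foot 116 x 116 x 14 mm and block 80 x 80 mm, top 60 mm above the bench. Origin: centre of its underside, z up. The brass collar slides upright in its middle.
- collar_mouth (a point): Centre of the brass collar's mouth, level with its flange's top; 82 mm above the bench with the collar fully up, 68 mm when home. Flange 60 mm diameter, 8 mm thick; tapered bore 30 mm diameter at the mouth, 18 mm at 60 mm down, open below, fits the shank. Seated, the stake's origin is 57 to 62 mm below this point and its shoulder 2 to 7 mm above the flange.
- collar (a joint): How far the brass collar is driven down, in m: 0 = fully up, flange 14 mm above the green block; 0.014 = home, flange flush on the block (hard stop), shank locked. Starts at 0 to 0.004. Moves only against stiff friction (about 16 N in all, 6 N of it given by the weights, slightly more when fast) and stays where it is left.
- rammer: Rammer standing upright on the bench, 125 mm tall, about 0.3 kg: white nylon foot 44 mm diameter and 32 mm high, orange handle 30 mm diameter above. Origin: centre of the foot's underside (the striking face), z up along the handle. Grip the handle.
- tin: Cream open tin 75 x 100 x 60 mm, a bystander. Origin: centre of its underside.
- brush: Blue hand brush lying on the bench, under 250 mm long and under 40 mm high, a bystander. Its x runs along it.
- polish: Dark polishing block 60 x 35 x 25 mm, a bystander. Origin: centre of its underside.
Things that resemble listed ones, but are neither listed nor needed, are in the scene too. Leave any black, red or turquoise look-alike of the rammer alone.

How it is judged:
On the way, in this order (a step that is already met when the one before it is completed fails the run):
1. the stake stands in the collar's taper, let go (z of stake in the frame of collar_mouth below -0.054 m and horizontal distance between stake and collar_mouth below 0.004 m and angle between stake's own z axis and vertical below 0.05 rad and contact force between the fingers and stake below 0.1 N), for 0.2 s.
2. the rammer drives the stake and collar down (z of stake in the frame of collar_mouth below -0.054 m and horizontal distance between stake and collar_mouth below 0.004 m and angle between stake's own z axis and vertical below 0.05 rad and value of joint collar above 0.009 m and contact force between rammer and stake above 1 N).
At the end, for the whole second after the job is handed in: The stake stands upright (within 0.05 rad) in the collar, its origin within 4 mm of the collar's axis and at least 54 mm below the mouth; the collar is driven to at least 12.5 mm of its 14 mm; the rammer stands upright (within 0.1 rad) on the bench; both are released and at rest (z of stake in the frame of collar_mouth below -0.054 m and horizontal distance between stake and collar_mouth below 0.004 m and angle between stake's own z axis and vertical below 0.05 rad and value of joint collar above 0.0125 m and height (world z) of rammer below 0.006 m and angle between rammer's own z axis and vertical below 0.1 rad and linear speed of each of rammer, stake below 0.02 m/s); the robot touches nothing.
It fails at once if the collar is driven down by the gripper holding or pushing the stake (value of joint collar above 0.008 m and velocity of joint collar above 0.003 m/s and contact force between the fingers and stake above 1 N).
It fails at once if the stake is dropped rather than lowered (linear speed of stake above 0.6 m/s and contact force between the fingers and stake below 0.1 N).
It fails at once if the tin, the brush or the polishing block is moved more than 25 mm (distance of any of tin, brush, polish from where it was at the start of the episode above 0.025 m).
It also fails if it takes over 72 s, if anything falls off the work surface, if the arm or the gripper's body presses on something with over 40 N, if the wrist force passes 120 N, or if a joint passes its speed limit or range.

## Working session

There is one attempt and no reset: what is moved stays moved. The work goes in short steps, Python scripts to look and compute and a tool call to move; the robot and the scene stay as the last step left them, time stands still between calls to the robot, and variables do not carry over. Pictures are saved under pics/ and viewed, at most 10 in all, crops included, and the job is handed in when it is done.

Besides the shell and the picture viewer there is one more tool, called after "Request:" in YAML: its name, and indented under it one key for each argument. play_rows: Moves the arm, as the interface text tells. Its arguments: {"type":"object","properties":{"steps":{"type":"array","items":{"type":"array","items":{"type":"number"}}},"jaw":{"type":"number"},"newtons":{"type":"number"}},"required":["steps"]}

```bash
mkdir -p pics; ls; cat > h.py <<'E'
import numpy as np, cv2
from bench import robot, eyes, job
def K(im): return np.array([[im['fx'],0,im['cx']],[0,im['fy'],im['cy']],[0,0,1.]])
def rays(im,px):
    p=np.asarray(px,float).reshape(-1,2)
    d=np.stack([(p[:,0]-im['cx'])/im['fx'],(p[:,1]-im['cy'])/im['fy']],1)
    r=d.copy()
    for _ in range(20): r=d/(1+im['k1']*(r**2).sum(1,keepdims=True))
    c=np.stack([r[:,0],-r[:,1],-np.ones(len(r))],1)
    P=np.array(im['pose']); return P[:3,3],c@P[:3,:3].T
def onplane(im,px,z):
    o,d=rays(im,px); return o+d*((z-o[2])/d[:,2])[:,None]
def atdepth(im,px):
    p=np.asarray(px,int).reshape(-1,2); o,d=rays(im,p); return o+d*im['depth'][p[:,1],p[:,0]][:,None]
def cloud(im):
    v,u=np.mgrid[0:420,0:560]; return atdepth(im,np.stack([u.ravel(),v.ravel()],1)).reshape(420,560,3)
def hsv(im): return cv2.cvtColor(im['color'],cv2.COLOR_BGR2HSV)
E
python3 - <<'E'
from h import *
a=eyes.get_image('scene');b=eyes.get_image('side')
for n,i in(('scene',a),('side',b)):
    cv2.imwrite(f'pics/{n}0.png',i['color']);print(n,i['fx'],i['k1'],np.round(i['pose'],3).tolist())
import pickle;pickle.dump((a,b),open('im0.pkl','wb'))
print(robot.observe())
E
```

```text
pics
scene 383.98553163881087 -0.07654367406573054 [[-0.312, -0.636, 0.706, 1.105], [0.95, -0.211, 0.23, 0.176], [0.002, 0.742, 0.67, 0.633], [0.0, 0.0, 0.0, 1.0]]
side 456.89153024072226 -0.01770274994123918 [[0.746, 0.385, -0.543, -0.067], [-0.666, 0.424, -0.614, -0.658], [-0.006, 0.82, 0.573, 0.713], [0.0, 0.0, 0.0, 1.0]]
{'t': 0.1, 'joint_pos': array([-2.15303065e-01,  3.81125769e-01,  1.29816171e+00,  1.77593296e-05,
        1.46359038e+00, -2.15322079e-01]), 'qvel': array([ 0.00040835, -0.00240744, -0.00332694,  0.00141382,  0.00068006,
       -0.00222613]), 'effort': array([ 3.42670668e-03, -4.38650107e+01, -2.24912524e+01,  7.15119881e-02,
        3.42038926e-02, -1.57015911e-04]), 'tcp_pos': array([5.49750772e-01, 5.50034887e-05, 2.38208887e-01]), 'tcp_rot': array([-2.22065055e+00, -2.22068853e+00,  1.06583813e-03]), 'force': array([-0.61909184,  0.02248351, -0.66795496]), 'ft_torque': array([-0.02671702,  0.01846167,  0.0904488 ]), 'gripper_force': 0.0, 'opening': 0.0883556133465754}
```

View pics/scene0.png

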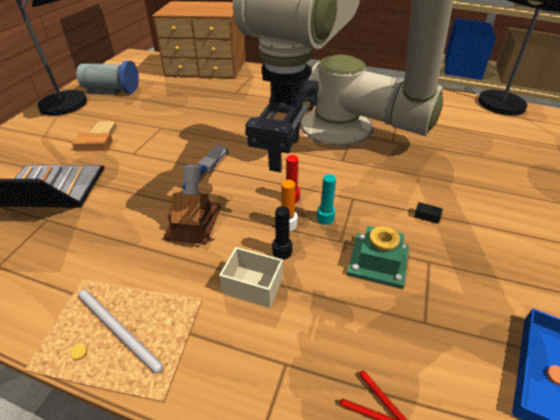

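View pics/side0.png

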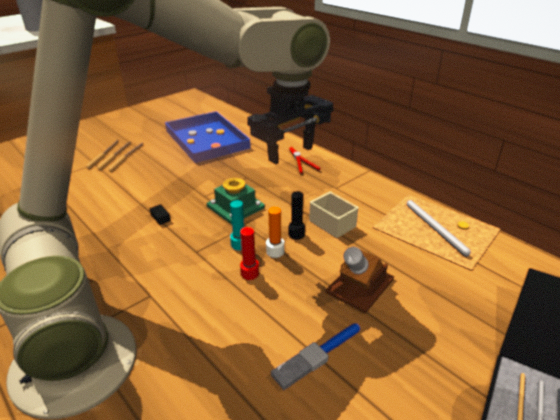

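Scene view: the rammer candidates are red (292,178), orange with a white foot (289,205), turquoise (327,200) and black (282,235). Only the orange one has an orange handle and a white nylon foot. The stake is at (192,182), the green socket at (382,250), the tin at (252,277), the polishing block at (428,213) and the brush at (205,165). In the side view the orange rammer is at (275,232) and the stake head at (355,260). I'll check both in an enlarged crop.

```bash
cat > m1.py <<'E'
from h import *; import pickle
a,b=pickle.load(open('im0.pkl','rb'))
c1=cv2.resize(a['color'][130:270,150:350],(800,560)[:2],interpolation=3)[:, :]
c1=cv2.resize(a['color'][140:250,150:350],(780,290) and (400,220),interpolation=3)
def crop(i,x,y,w,h,s): return cv2.resize(i['color'][y:y+h,x:x+w],None,fx=s,fy=s,interpolation=3)
top=np.hstack([crop(a,155,140,100,75,4),crop(b,320,235,100,75,4)])
bot=np.hstack([crop(a,265,150,100,75,4),crop(b,230,180,100,75,4)])
cv2.imwrite('pics/crop1.png',np.vstack([top,bot]))
A,B=cloud(a),cloud(b)
for n,im,C in(('scene',a,A),('side',b,B)):
    H=hsv(im);h,s,v=H[...,0],H[...,1],H[...,2];z=C[...,2]
    near=(np.abs(C[...,0]-.45)<.25)&(np.abs(C[...,1])<.4)&(z>-.01)&(z<.2)
    M={'orange':(h>5)&(h<16)&(s>200)&(v>150)&(z>.035)&near,'green':(h>65)&(h<90)&(s>80)&(z>.052)&(z<.068)&near,
       'brass':(h>18)&(h<32)&(s>120)&(z>.06)&near&(z<.1)}
    for k,m in M.items():
        nn,l,st,ce=cv2.connectedComponentsWithStats(m.astype('uint8'))
        for j in range(1,nn):
            if st[j,4]>25:
                P=C[l==j]; print(n,k,st[j].tolist(),ce[j].round(1),'med',np.median(P,0).round(4),'min',np.percentile(P,3,axis=0).round(4),'max',np.percentile(P,97,axis=0).round(4))
E
python3 m1.py
```

```text
scene orange [282, 179, 14, 38, 191] [290.9 197. ] med [4.982e-01 1.000e-04 9.080e-02] min [ 0.405  -0.0232  0.048 ] max [0.5039 0.0048 0.1242]
scene green [322, 200, 11, 7, 56] [326.9 203.5] med [0.4534 0.0722 0.0602] min [0.447  0.0602 0.0531] max [0.4554 0.0823 0.0674]
scene green [360, 227, 43, 37, 612] [381.2 250.8] med [0.5623 0.2069 0.0596] min [0.5047 0.1697 0.0534] max [0.5759 0.2465 0.0617]
scene brass [369, 226, 31, 24, 530] [384.2 237.7] med [0.5333 0.2084 0.0781] min [0.5102 0.1815 0.0633] max [0.5636 0.2342 0.0804]
side orange [268, 211, 13, 31, 238] [274.1 225. ] med [ 0.4801 -0.0209  0.0922] min [ 0.4748 -0.0261  0.0469] max [ 0.4953 -0.0062  0.124 ]
side green [216, 186, 38, 17, 262] [234.  193.8] med [0.5123 0.1809 0.0597] min [0.4947 0.1667 0.053 ] max [0.5676 0.2356 0.0626]
side green [233, 225, 11, 8, 41] [237.  228.6] med [0.4312 0.0576 0.061 ] min [0.4265 0.0536 0.0533] max [0.4448 0.0683 0.0675]
side brass [221, 178, 25, 16, 251] [233.6 184.4] med [0.5347 0.2045 0.0781] min [0.5065 0.1783 0.0616] max [0.5601 0.2317 0.0814]
```

View pics/crop1.png

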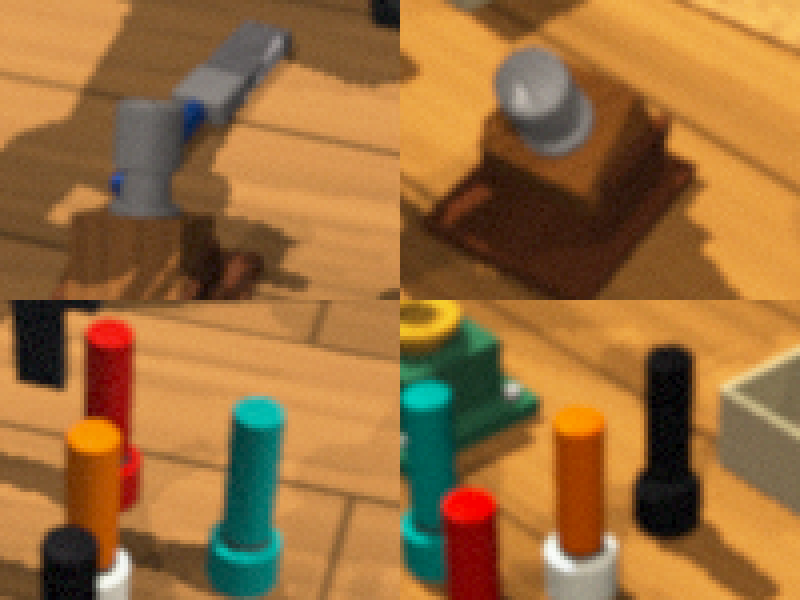

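The crop confirms the orange-handled, white-footed rammer, with its top at scene (288.5,184) and side (275,211). The stake's head leans towards the side camera, with its top disc near side (351,256).

```bash
cat > m2.py <<'E'
from h import *; import pickle
a,b=pickle.load(open('im0.pkl','rb'))
A,B=cloud(a),cloud(b)
for n,p,q in(('orange',(288.5,184),(275,210.8)),('red',(292.5,158.3),(247.5,231)),('turq',(329.5,178),(237,203.8)),('black',(282.5,210.5),(297,194))):
    print(n,onplane(a,p,.125).round(4),onplane(b,q,.125).round(4))
print('base corners side',onplane(b,[(327,290.5),(367.5,309.5),(392.5,277.5)],.012).round(4).tolist())
for n,im,C in(('scene',a,A),('side',b,B)):
    H=hsv(im);h,s,z=H[...,0],H[...,1],C[...,2]
    x,y=C[...,0],C[...,1]
    m=(h>18)&(h<32)&(s>120)&(abs(x-.536)<.04)&(abs(y-.207)<.04)&(z>.07)&(z<.09)
    P=C[m];print(n,'flange z',np.percentile(P[:,2],[10,50,90]).round(4))
    u,v=np.where(m)[1],np.where(m)[0]
    Q=onplane(im,np.stack([u,v],1),np.median(P[:,2])).astype('f4')
    (cc,r)=cv2.minEnclosingCircle(Q[:,:2]);print(' circle',np.round(cc,4),round(r,4))
    g=(s<60)&(z>.06)&(z<.16)&(x>.3)&(x<.55)&(y<-.08)&(y>-.3)
    nn,l,st,ce=cv2.connectedComponentsWithStats(g.astype('uint8'))
    for j in range(1,nn):
        if st[j,4]>30: print(' steel',st[j].tolist(),C[l==j].mean(0).round(4),C[l==j].min(0).round(3),C[l==j].max(0).round(3))
# block upper face plane in side view: brown patch right of the head
pts=np.array([(u,v) for u in range(320,390) for v in range(245,300)])
P=atdepth(b,pts);hh=hsv(b)[pts[:,1],pts[:,0]]
k=(hh[:,1]>90)&(P[:,2]>.055)&(P[:,2]<.12)
P=P[k];best=None
rng=np.random.default_rng(0)
for _ in range(500):
    t=P[rng.choice(len(P),3,0)];n=np.cross(t[1]-t[0],t[2]-t[0]);L=np.linalg.norm(n)
    if L<1e-6: continue
    n/=L;i=abs((P-t[0])@n)<.002
    if best is None or i.sum()>best.sum(): best=i
Q=P[best];c=Q.mean(0);n=np.linalg.svd(Q-c)[2][2];n*=np.sign(n[2]);print('face',c.round(4),n.round(3),'tilt',np.degrees(np.arccos(n[2])).round(1),'az',np.degrees(np.arctan2(n[1],n[0])).round(1),len(Q),len(P))
E
python3 m2.py
```

```text
orange [[ 0.4911 -0.0083  0.125 ]] [[ 0.4878 -0.016   0.125 ]]
red [[ 0.397 -0.028  0.125]] [[ 0.3948 -0.0334  0.125 ]]
turq [[0.443  0.0699 0.125 ]] [[0.4415 0.0644 0.125 ]]
black [[0.5745 0.0055 0.125 ]] [[0.573  0.0015 0.125 ]]
base corners side [[0.4786, -0.1941, 0.012], [0.5002, -0.2877, 0.012], [0.616, -0.2639, 0.012]]
scene flange z [0.0745 0.0782 0.0798]Traceback (most recent call last):
  File "m2.py", line 14, in <module>
    (cc,r)=cv2.minEnclosingCircle(Q[:,:2]);print(' circle',np.round(cc,4),round(r,4))
           ~~~~~~~~~~~~~~~~~~~~~~^^^^^^^^^
cv2.error: OpenCV(4.12.0) /io/opencv/modules/imgproc/src/shapedescr.cpp:201: error: (-215:Assertion failed) count >= 0 && (depth == CV_32F || depth == CV_32S) in function 'minEnclosingCircle'
```

```bash
sed -i 's/Q\[:,:2\]);print/np.ascontiguousarray(Q[:,:2],dtype=np.float32));print/; s/y<-.08)&(y>-.3)/y<-.12)\&(y>-.3)\&(x>.42)/; s/x<.55/x<.6/' m2.py; python3 m2.py | tail -n +6
```

```text
scene flange z [0.0745 0.0782 0.0798]
 circle [0.538  0.2065] 0.0326
 steel [183, 165, 18, 29, 425] [ 0.5232 -0.2249  0.1107] [ 0.493 -0.246  0.077] [ 0.55  -0.208  0.137]
side flange z [0.0743 0.0786 0.0806]
 circle [0.5331 0.204 ] 0.0342
 steel [344, 248, 24, 26, 415] [ 0.5045 -0.2405  0.1125] [ 0.483 -0.254  0.068] [ 0.545 -0.219  0.138]
face [ 0.5317 -0.2368  0.0742] [-0.575 -0.09   0.813] tilt 35.6 az -171.1 342 645
```

Request:
play_rows:
  steps:
    - [0,0,0,7.1]
    - [0,0,0,7.1]
    - [0,0,0,7.1]
    - [0,0,0,7.1]
    - [0,0,0,7.1]
  jaw: -1

```text
t: 0.52
tcp_pos: [0.5498, 0.0, 0.2384]
tcp_rot: [-2.797, -1.43, 0.001]
force: [0.6, 0.0, -0.0]
opening: 0.088
gripper_force: 0.0
```

Request:
play_rows:
  steps:
    - [0,0,0,7.1]
    - [0,0,0,7.1]
    - [0,0,0,7.1]
    - [0,0,0,7.1]
    - [0,0,0,7.1]

```text
t: 0.93
tcp_pos: [0.5498, 0.0001, 0.2384]
tcp_rot: [-3.1, -0.509, 0.001]
force: [-0.5, 0.3, 0.2]
opening: 0.0884
gripper_force: 0.0
```

Request:
play_rows:
  steps:
    - [0,0,0,7.1]
    - [0,0,0,1.4]
    - [0,0,0,0]

```text
t: 1.18
tcp_pos: [0.5499, 0.0, 0.2385]
tcp_rot: [-3.128, -0.29, 0.001]
force: [-0.7, 0.4, -0.8]
opening: 0.088
gripper_force: 0.0
```

```bash
cat > go.py <<'E'
# go.py x y z [az of tool x, deg]: shift in tool axes from the measured pose
import sys
from h import *
from scipy.spatial.transform import Rotation as R
s=robot.observe();M=R.from_rotvec(s['tcp_rot']).as_matrix()
t=np.array([float(v) for v in sys.argv[1:4]])
az=np.degrees(np.arctan2(M[1,0],M[0,0]))
print('t',round(s['t'],2),'tcp',s['tcp_pos'].round(4),'az x',az.round(2),'shift mm',(M.T@(t-s['tcp_pos'])*1000).round(1),'tilt',M[:,2].round(3),'F',s['force'].round(1),s['opening'],s['gripper_force'])
if len(sys.argv)>4: print('turn',-(float(sys.argv[4])-az))
E
python3 go.py .513 -.233 .2
```

```text
t 1.18 tcp [0.5499 0.     0.2385] az x 10.6 shift mm [-79.1 222.3  38.5] tilt [-0.001  0.    -1.   ] F [-0.7  0.4 -0.8] 0.08800344702054641 0.0
```

Request:
play_rows:
  steps:
    - [-0.0132,0.037,0.0,0]
    - [-0.0132,0.037,0.0,0]
    - [-0.0132,0.037,0.0,0]
    - [-0.0132,0.037,0.0,0]
    - [-0.0132,0.037,0.0,0]

```text
t: 1.6
tcp_pos: [0.5181, -0.1956, 0.2387]
tcp_rot: [-3.128, -0.294, 0.0]
force: [-0.2, -0.2, 0.4]
opening: 0.0883
gripper_force: 0.0
```

Request:
play_rows:
  steps:
    - [-0.0132,0.037,0.0,0]
    - [0,0,0.01,0]
    - [0,0,0,0]

```text
t: 1.85
tcp_pos: [0.5116, -0.2342, 0.227]
tcp_rot: [-3.126, -0.287, 0.004]
force: [-0.1, 0.8, -0.8]
opening: 0.0883
gripper_force: 0.0
```

```bash
python3 go.py .513 -.233 .092; python3 - <<'E'
from h import *
w=eyes.get_image('wrist');cv2.imwrite('pics/w1.png',w['color'])
C=cloud(w);z=C[...,2];H=hsv(w)
m=(H[...,1]<70)&(z>.085)&(z<.15)&(abs(C[...,0]-.513)<.06)&(abs(C[...,1]+.233)<.06)
nn,l,st,ce=cv2.connectedComponentsWithStats(m.astype('uint8'))
for j in range(1,nn):
    if st[j,4]>100:
        P=C[l==j];print(st[j].tolist(),P.mean(0).round(4),P.min(0).round(4),P.max(0).round(4))
        n=np.array([-.182,.983,0]);q=P@n;print('perp mid',(np.percentile(q,1)+np.percentile(q,99))/2,np.ptp(q),'want',np.array([.513,-.233,0])@n)
        t=np.array([.983,.182,0]);print('along', np.percentile(P@t,[1,99]),'head pt', .513*.983-.233*.182)
E
```

```text
t 1.85 tcp [ 0.5116 -0.2342  0.227 ] az x 10.5 shift mm [  1.9  -0.6 135. ] tilt [-0.002  0.002 -1.   ] F [-0.1  0.8 -0.8] 0.08825776651538077 0.0
[250, 151, 47, 84, 3128] [ 0.5176 -0.2298  0.1169] [ 0.4857 -0.2508  0.085 ] [ 0.5482 -0.2098  0.1368]
perp mid -0.3198476705577803 0.03634333515274718 want -0.322405
along [0.43709676 0.49635075] head pt 0.46187300000000003
```

View pics/w1.png

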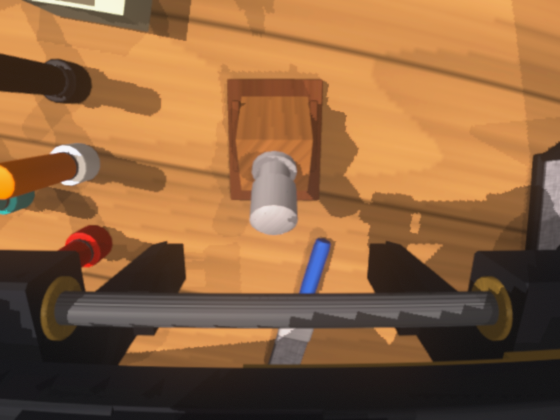

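The wrist view shows the rest base square to the fingers at (275,140) and the stake head at (274,205), centred between the jaws. I'll descend and grip.

Request:
play_rows:
  steps:
    - [0.001,-0.002,0.03,0]
    - [0.001,0,0.03,0]
    - [0,0,0.03,0]
    - [0,0,0.025,0]
    - [0,0,0.02,0]

```text
t: 2.32
tcp_pos: [0.5142, -0.2286, 0.0923]
tcp_rot: [-3.127, -0.294, 0.002]
force: [-0.1, 0.1, -0.2]
opening: 0.0882
gripper_force: 0.0
```

Request:
play_rows:
  steps:
    - [0,0,0,0]
    - [0,0,0,0]
    - [0,0,0,0]
    - [0,0,0,0]
    - [0,0,0,0]
  jaw: 1
  newtons: 20

```text
t: 2.73
tcp_pos: [0.5147, -0.2305, 0.0952]
tcp_rot: [3.127, 0.288, 0.003]
force: [0.1, 1.3, 0.2]
opening: 0.0571
gripper_force: 0.0
```

Request:
play_rows:
  steps:
    - [0,0,0,0]
    - [0,0,0,0]
    - [0,0,0,0]
    - [0,0,0,0]
    - [0,0,0,0]

```text
t: 3.15
tcp_pos: [0.5143, -0.2309, 0.0942]
tcp_rot: [3.127, 0.287, 0.001]
force: [-1.6, -2.6, 3.4]
opening: 0.0373
gripper_force: 20.0
```

Request:
play_rows:
  steps:
    - [-0.0057,0,-0.0082,0]
    - [-0.0057,0,-0.0082,0]
    - [-0.0057,0,-0.0082,0]
    - [-0.0057,0,-0.0082,0]
    - [-0.0057,0,-0.0082,0]
  newtons: 25

```text
t: 3.57
tcp_pos: [0.4851, -0.2354, 0.1355]
tcp_rot: [-3.128, -0.287, 0.001]
force: [0.1, -0.7, -5.0]
opening: 0.0376
gripper_force: 25.0
```

Request:
play_rows:
  steps:
    - [-0.0057,0,-0.0082,0]
    - [-0.0057,0,-0.0082,0]
    - [-0.0057,0,-0.0082,0]
    - [-0.0057,0,-0.0082,0]
    - [-0.0057,0,-0.0082,0]

```text
t: 3.98
tcp_pos: [0.4575, -0.2408, 0.1766]
tcp_rot: [-3.128, -0.287, 0.0]
force: [0.1, -0.2, -5.8]
opening: 0.0374
gripper_force: 25.0
```

Request:
play_rows:
  steps:
    - [0,0,-0.02,0]
    - [0,0,-0.02,0]
    - [0,0,-0.02,0]
    - [0,0,-0.01,0]
    - [0,0,0,0]

```text
t: 4.4
tcp_pos: [0.4584, -0.2413, 0.2485]
tcp_rot: [3.125, 0.287, 0.005]
force: [-0.0, 0.1, -5.6]
opening: 0.0372
gripper_force: 25.0
```

```bash
cat > ax.py <<'E'
from h import *
import sys
s=robot.observe();t=s['tcp_pos']
for n in('scene','side'):
    im=eyes.get_image(n);C=cloud(im);H=hsv(im)
    m=(H[...,1]<75)&(H[...,2]>60)&(np.hypot(C[...,0]-t[0],C[...,1]-t[1])<.1)&(C[...,2]<t[2]-.005)&(C[...,2]>t[2]-.14)&(C[...,2]>.045)
    P=C[m]
    if len(P)<40: print(n,len(P));continue
    c=np.median(P,0);u=np.linalg.svd(P-c)[2][0];u*=np.sign(u[2])
    print(n,len(P),c.round(4),'axis',u.round(3),'tilt',np.degrees(np.arccos(u[2])).round(1),'zmin',np.percentile(P[:,2],1).round(4))
    if len(sys.argv)>1: cv2.imwrite(f'pics/{sys.argv[1]}_{n}.png',im['color'])
E
python3 ax.py ex; python3 go.py .536 .206 .25; python3 -c "
import cv2,numpy as np
print(1)
a=cv2.imread('pics/ex_scene.png')[90:290,100:360];b=cv2.imread('pics/ex_side.png')[150:350,230:490]
cv2.imwrite('pics/ex.png',cv2.resize(np.hstack([a,b]),(800,308)))"
```

```text
scene 395 [ 0.4952 -0.2291  0.2166] axis [-0.487 -0.032  0.873] tilt 29.2 zmin 0.1801
side 192 [ 0.4697 -0.2454  0.2217] axis [-0.653 -0.078  0.753] tilt 41.1 zmin 0.1743
t 4.5 tcp [ 0.4577 -0.2406  0.2456] az x 10.5 shift mm [ 158.3 -424.9   -4.4] tilt [-0.  0. -1.] F [ 0.2 -0.2 -5.9] 0.03753424193877365 25.004178271628916
1
```

View pics/ex.png

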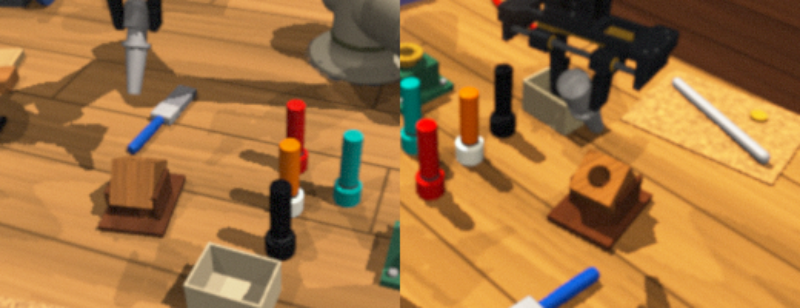

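The stake is out, gripped at the head and still leaning about 35°: scene crop (135,50), side crop (575,90). I'll ease the grip so it can swing plumb.

Request:
play_rows:
  steps:
    - [0,0,0,0]
    - [0,0,0,0]
    - [0,0,0,0]
  newtons: 15

```text
t: 4.75
tcp_pos: [0.4579, -0.2406, 0.245]
tcp_rot: [-3.127, -0.287, 0.002]
force: [0.0, -0.5, -5.0]
opening: 0.0374
gripper_force: 15.0
```

```bash
python3 ax.py
```

```text
scene 393 [ 0.4946 -0.2283  0.213 ] axis [-0.492 -0.03   0.87 ] tilt 29.5 zmin 0.1783
side 187 [ 0.4702 -0.245   0.2196] axis [-0.637 -0.075  0.767] tilt 39.9 zmin 0.1735
```

Request:
play_rows:
  steps:
    - [0,0,0,0]
    - [0,0,0,0]
    - [0,0,0,0]
  newtons: 11

```text
t: 5.1
tcp_pos: [0.4581, -0.2408, 0.2457]
tcp_rot: [-3.128, -0.287, 0.0]
force: [0.1, -0.1, -6.3]
opening: 0.0375
gripper_force: 11.0
```

```bash
python3 ax.py
```

```text
scene 404 [ 0.4947 -0.2287  0.2138] axis [-0.478 -0.041  0.877] tilt 28.7 zmin 0.1784
side 192 [ 0.4694 -0.2452  0.2209] axis [-0.635 -0.075  0.769] tilt 39.8 zmin 0.1728
```

It doesn't swing by itself, so the pads hold it too firmly. I'll nudge the shank tip sideways against the fixed green block to turn it upright in the pads, after measuring the block's edge.

```bash
python3 go.py .413 .193 .245; python3 - <<'E'
from h import *; import pickle
a,b=pickle.load(open('im0.pkl','rb'))
for im in(a,b):
    C=cloud(im);H=hsv(im);h,s=H[...,0],H[...,1];x,y,z=C[...,0],C[...,1],C[...,2]
    m=(((h>60)&(h<95)&(s>80)&(z>.057))|((h>18)&(h<32)&(s>120)))&(abs(x-.535)<.07)&(abs(y-.207)<.07)&(z>.054)&(z<.09)
    v,u=np.where(m);k=C[m][:,2]<.064
    Q=onplane(im,np.stack([u,v],1)[k],.06)[:,:2].astype('f4');print('block',cv2.minAreaRect(np.ascontiguousarray(Q)))
    m=(s<120)&(H[...,2]<50)&(z>.012)&(z<.035)&(y>.2)&(y<.45)&(x>.3)&(x<.6)
    print('polish',np.median(C[m],0).round(3),m.sum())
E
```

```text
t 5.2 tcp [ 0.4581 -0.2408  0.2457] az x 10.5 shift mm [  34.7 -434.7    0.8] tilt [-0.  0. -1.] F [-0.4 -0.3 -5.2] 0.0378915948250805 11.00495231570676
block ((0.5377135872840881, 0.20829173922538757), (0.08134312927722931, 0.08085091412067413), 89.60997772216797)
polish [0.364 0.302 0.025] 265
block ((0.5345069766044617, 0.20554770529270172), (0.08487161248922348, 0.08447455614805222), 89.61347198486328)
polish [0.35  0.291 0.025] 176
```

Request:
play_rows:
  steps:
    - [0.0029,-0.02,0,0]
    - [0.0029,-0.034,0,0]
    - [0.0029,-0.034,0,0]
    - [0.0029,-0.034,0,0]
    - [0.0029,-0.034,0,0]
  newtons: 25

```text
t: 5.62
tcp_pos: [0.4435, -0.0833, 0.2458]
tcp_rot: [3.128, 0.287, 0.0]
force: [1.0, 0.7, -5.6]
opening: 0.0374
gripper_force: 25.0
```

Request:
play_rows:
  steps:
    - [0.0029,-0.034,0,0]
    - [0.0029,-0.034,0,0]
    - [0.0029,-0.034,0,0]
    - [0.0029,-0.034,0,0]
    - [0.0029,-0.034,0,0]

```text
t: 6.03
tcp_pos: [0.4267, 0.0867, 0.246]
tcp_rot: [3.128, 0.287, 0.001]
force: [1.8, 0.7, -5.8]
opening: 0.037
gripper_force: 25.0
```

Request:
play_rows:
  steps:
    - [0.0029,-0.034,0,0]
    - [0.0029,-0.034,0,0]
    - [0.0025,-0.022,0,0]
    - [0,0,0,5.2]
    - [0,0,0,5.3]

```text
t: 6.45
tcp_pos: [0.4186, 0.1764, 0.2458]
tcp_rot: [-3.141, 0.002, -0.0]
force: [0.0, -0.3, -5.9]
opening: 0.0371
gripper_force: 25.0
```

```bash
python3 go.py .413 .207 .119; python3 ax.py
```

```text
t 6.45 tcp [0.4186 0.1764 0.2458] az x -0.07 shift mm [ -5.7 -30.6 126.8] tilt [ 0.  0. -1.] F [ 0.  -0.3 -5.9] 0.03710921950583869 24.999634232372046
scene 460 [0.4576 0.1765 0.2146] axis [-0.342  0.231  0.911] tilt 24.4 zmin 0.1572
side 101 [0.452  0.1656 0.2152] axis [-0.631 -0.011  0.776] tilt 39.1 zmin 0.1777
```

Request:
play_rows:
  steps:
    - [-0.0057,-0.0306,0,0]
    - [0,0,0.03,0]
    - [0,0,0.035,0]
    - [0,0,0.035,0]
    - [0,0,0.027,0]
  newtons: 20

```text
t: 6.97
tcp_pos: [0.4126, 0.2054, 0.1168]
tcp_rot: [3.141, 0.005, -0.002]
force: [-0.1, -0.1, -6.4]
opening: 0.0374
gripper_force: 20.0
```

Request:
play_rows:
  steps:
    - [0,0,0,0]
    - [0,0,0,0]
  newtons: 11

```text
t: 7.13
tcp_pos: [0.4133, 0.2054, 0.1188]
tcp_rot: [3.141, 0.002, -0.003]
force: [-0.3, 0.1, -5.6]
opening: 0.0378
gripper_force: 11.0
```

Request:
play_rows:
  steps:
    - [0.006,0,0,0]
    - [0.006,0,0,0]
    - [0.006,0,0,0]
    - [0.006,0,0,0]
    - [0.0,0,0,0]

```text
t: 7.55
tcp_pos: [0.4391, 0.2057, 0.1195]
tcp_rot: [-3.141, 0.0, -0.004]
force: [-0.4, -1.0, -6.1]
opening: 0.0375
gripper_force: 11.0
```

```bash
python3 go.py .413 .207 .119; python3 ax.py
```

```text
t 7.55 tcp [0.4391 0.2057 0.1195] az x -0.01 shift mm [-26.1  -1.3   0.4] tilt [ 0.003  0.    -1.   ] F [-0.4 -1.  -6.1] 0.03748273078974534 11.004243304487318
scene 351 [0.4656 0.2053 0.0883] axis [-0.515  0.018  0.857] tilt 31.0 zmin 0.0525
side 190 [0.4509 0.1942 0.0871] axis [-0.432 -0.067  0.9  ] tilt 25.9 zmin 0.0468
```

Request:
play_rows:
  steps:
    - [0.005,0,0,0]
    - [0.005,0,0,0]
    - [0.005,0,0,0]
    - [0.005,0,0,0]
    - [0.0,0,0,0]

```text
t: 8.07
tcp_pos: [0.4583, 0.2056, 0.1187]
tcp_rot: [-3.141, 0.001, -0.001]
force: [-0.7, -0.6, -5.5]
opening: 0.0377
gripper_force: 11.0
```

```bash
python3 ax.py p1;  python3 -c "
import cv2,numpy as np
a=cv2.imread('pics/p1_scene.png')[120:320,280:480];b=cv2.imread('pics/p1_side.png')[80:280,140:340]
cv2.imwrite('pics/p1.png',cv2.resize(np.hstack([a,b]),(800,400)))"
```

```text
scene 315 [0.4823 0.2049 0.0922] axis [-0.628  0.036  0.778] tilt 39.0 zmin 0.0591
side 191 [0.4687 0.1939 0.0857] axis [-0.388 -0.086  0.918] tilt 23.4 zmin 0.0463
```

View pics/p1.png

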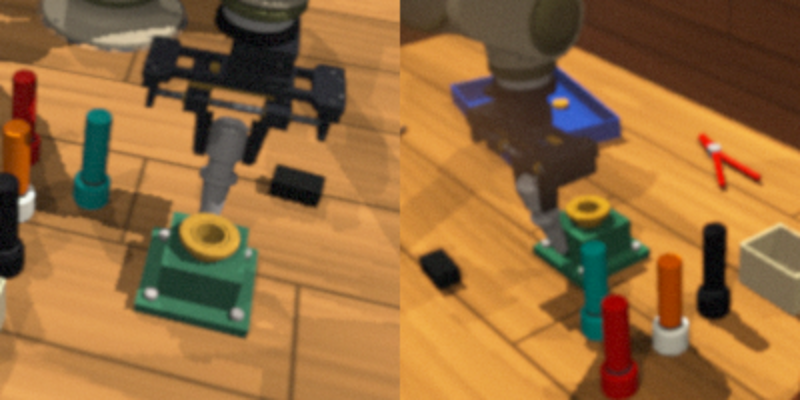

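The shank tip is against the block's near face, at (210,205) in the scene crop and (555,235) in the side crop, and the stake is turning upright. I'll keep going.

Request:
play_rows:
  steps:
    - [0.005,0,0,0]
    - [0.005,0,0,0]
    - [0.005,0,0,0]
    - [0.003,0,0,0]
    - [0.0,0,0,0]

```text
t: 8.58
tcp_pos: [0.476, 0.2056, 0.1187]
tcp_rot: [-3.142, 0.0, -0.001]
force: [-0.0, 0.0, -5.0]
opening: 0.0378
gripper_force: 11.0
```

```bash
python3 ax.py
```

```text
scene 279 [0.4913 0.2055 0.0981] axis [-0.544 -0.14   0.828] tilt 34.1 zmin 0.059
side 196 [0.4746 0.1944 0.0842] axis [-0.19  -0.045  0.981] tilt 11.3 zmin 0.046
```

Request:
play_rows:
  steps:
    - [0.005,0,0,0]
    - [0.005,0,0,0]
    - [0,0,0,0]
    - [-0.006,0,0,0]
    - [0,0,-0.02,0]

```text
t: 9.1
tcp_pos: [0.4766, 0.2053, 0.1358]
tcp_rot: [3.14, -0.0, -0.012]
force: [-0.0, 0.5, -6.4]
opening: 0.0379
gripper_force: 11.0
```

Request:
play_rows:
  steps:
    - [0,0,-0.03,0]
    - [0,0,-0.03,0]
    - [0,0,-0.015,0]
    - [0,0,0,0]
    - [0,0,0,0]
  newtons: 20

```text
t: 9.52
tcp_pos: [0.4789, 0.2056, 0.2136]
tcp_rot: [-3.142, -0.0, -0.001]
force: [0.1, 0.1, -5.3]
opening: 0.0374
gripper_force: 20.0
```

```bash
cat > edge.py <<'E'
# lean of the held stake: per image row mid-line of the steel mask -> plane through camera; two planes meet in the axis
from h import *
import sys
s=robot.observe();t=s['tcp_pos'];N=[]
for n in('scene','side'):
    im=eyes.get_image(n);C=cloud(im);H=hsv(im)
    m=(H[...,1]<75)&(H[...,2]>55)&(np.hypot(C[...,0]-t[0],C[...,1]-t[1])<.045)&(C[...,2]<t[2]-.004)&(C[...,2]>t[2]-.14)
    nn,l,st,ce=cv2.connectedComponentsWithStats(m.astype('uint8'));j=1+st[1:,4].argmax()
    m=l==j; v=np.unique(np.where(m)[0])[3:-3]
    mid=np.array([(np.where(m[r])[0][[0,-1]].mean(),r) for r in v])
    f=np.polyfit(mid[:,1],mid[:,0],1);r0=mid-np.c_[np.polyval(f,mid[:,1]),mid[:,1]]
    print(n,st[j].tolist(),'resid',np.abs(r0).max().round(1))
    o,d=rays(im,[(np.polyval(f,v[0]),v[0]),(np.polyval(f,v[-1]),v[-1])])
    k=np.cross(*d);k/=np.linalg.norm(k);N.append((k,k@o))
    if len(sys.argv)>1: cv2.imwrite(f'pics/{sys.argv[1]}_{n}.png',im['color'])
u=np.cross(N[0][0],N[1][0]);u/=np.linalg.norm(u);u*=np.sign(u[2])
A=np.array([N[0][0],N[1][0],[0,0,1]])
for z in(t[2]+.019,t[2]-.09): print('axis at z',round(z,4),np.linalg.solve(A,[N[0][1],N[1][1],z]).round(4))
print('tcp',t.round(4),'axis',u.round(3),'tilt',np.degrees(np.arccos(u[2])).round(1))
E
python3 edge.py e1; python3 ax.py
```

```text
scene [388, 168, 20, 36, 421] resid 1.6
side [205, 149, 16, 29, 254] resid 1.1
axis at z 0.2326 [0.4746 0.2049 0.2326]
axis at z 0.1236 [0.4793 0.2067 0.1236]
tcp [0.4789 0.2056 0.2136] axis [-0.043 -0.016  0.999] tilt 2.6
scene 417 [0.4874 0.205  0.1795] axis [ 0.031 -0.013  0.999] tilt 1.9 zmin 0.1256
side 258 [0.4712 0.1955 0.182 ] axis [-0.04  -0.013  0.999] tilt 2.4 zmin 0.1272
```

The stake is upright to within about 3°. I'll move over the collar and lower it.

Request:
play_rows:
  steps:
    - [0.02,0,0,0]
    - [0.02,0,0,0]
    - [0.0165,0,0,0]
    - [0,0,0.02,0]
    - [0,0,0,0]
  newtons: 20

```text
t: 10.13
tcp_pos: [0.5348, 0.2052, 0.1895]
tcp_rot: [3.14, -0.001, -0.012]
force: [-1.0, -0.5, -7.2]
opening: 0.0374
gripper_force: 20.0
```

```bash
python3 edge.py; python3 go.py .536 .206 .11; python3 - <<'E'
from h import *
w=eyes.get_image('wrist');cv2.imwrite('pics/w2.png',w['color'])
E
```

```text
scene [382, 196, 20, 35, 416] resid 5.5
side [224, 149, 15, 28, 224] resid 0.6
axis at z 0.2085 [0.5291 0.2033 0.2085]
axis at z 0.0995 [0.5359 0.2067 0.0995]
tcp [0.5348 0.2052 0.1895] axis [-0.063 -0.031  0.998] tilt 4.0
t 10.23 tcp [0.535  0.2056 0.1926] az x 0.0 shift mm [ 1.3 -0.5 82.6] tilt [-0.003 -0.001 -1.   ] F [ 0.2 -0.7 -5.1] 0.0374071442428522 19.998435121960938
```

View pics/w2.png

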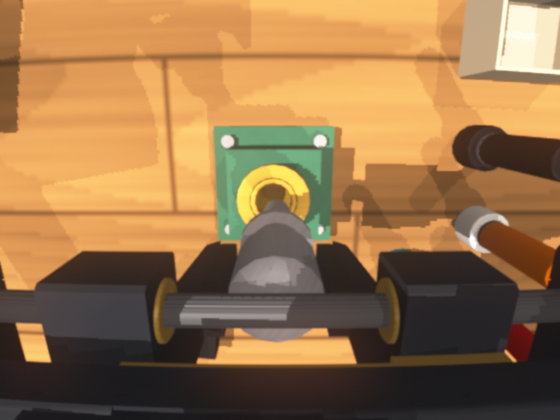

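The bore is at (273,197), with the tip right above it at (276,205). Lowering.

Request:
play_rows:
  steps:
    - [0,0,0.014,0]
    - [0,0,0.014,0]
    - [0,0,0.012,0]
    - [0,0,0.01,0]
    - [0,0,0,0]
  newtons: 13

```text
t: 10.7
tcp_pos: [0.5349, 0.2056, 0.1425]
tcp_rot: [3.141, 0.0, -0.004]
force: [-0.3, 0.9, -6.3]
opening: 0.0373
gripper_force: 13.0
```

Request:
play_rows:
  steps:
    - [0,0,0.007,0]
    - [0,0,0.007,0]
    - [0,0,0,0]

```text
t: 10.95
tcp_pos: [0.5356, 0.2059, 0.129]
tcp_rot: [-3.141, 0.0, 0.001]
force: [0.0, 1.4, -7.4]
opening: 0.0376
gripper_force: 13.0
```

Request:
play_rows:
  steps:
    - [0,0,0.004,0]
    - [0,0,0.004,0]
    - [0,0,0,0]

```text
t: 11.2
tcp_pos: [0.5358, 0.2061, 0.1215]
tcp_rot: [-3.141, -0.0, -0.0]
force: [-0.1, 1.9, -6.1]
opening: 0.0373
gripper_force: 13.0
```

Request:
play_rows:
  steps:
    - [0,0,0.003,0]
    - [0,0,0.003,0]
    - [0,0,0,0]

```text
t: 11.45
tcp_pos: [0.5361, 0.2063, 0.1158]
tcp_rot: [-3.14, 0.0, -0.002]
force: [0.5, 6.0, -3.5]
opening: 0.0375
gripper_force: 13.1
```

Request:
play_rows:
  steps:
    - [0,0,0.002,0]
    - [0,0,0.002,0]
    - [0,0,0,0]

```text
t: 11.7
tcp_pos: [0.5365, 0.2066, 0.1124]
tcp_rot: [-3.14, -0.0, -0.004]
force: [1.2, 7.3, -1.3]
opening: 0.0376
gripper_force: 13.1
```

Request:
play_rows:
  steps:
    - [0.0005,-0.001,0,0]
    - [0,-0.001,0.001,0]
    - [0,0,0.001,0]
    - [0,0,0,0]

```text
t: 12.03
tcp_pos: [0.5365, 0.2075, 0.1098]
tcp_rot: [3.141, 0.0, 0.001]
force: [1.2, 2.6, -2.9]
opening: 0.0376
gripper_force: 13.0
```

```bash
python3 edge.py; python3 - <<'E'
from h import *
for n in('scene','side'):
    im=eyes.get_image(n);C=cloud(im);H=hsv(im);z=C[...,2]
    m=(H[...,0]>18)&(H[...,0]<32)&(H[...,1]>120)&(np.hypot(C[...,0]-.536,C[...,1]-.206)<.033)&(z>.06)&(z<.1)
    print(n,np.percentile(z[m],[50,75,90]).round(4))
E
```

```text
scene [376, 228, 19, 14, 179] resid 0.3
side [228, 177, 12, 9, 87] resid 0.0
axis at z 0.1288 [0.5326 0.1983 0.1288]
axis at z 0.0198 [0.5428 0.2233 0.0198]
tcp [0.5365 0.2075 0.1098] axis [-0.091 -0.222  0.971] tilt 13.9
scene [0.0783 0.0791 0.0797]
side [0.0778 0.0792 0.0803]
```

Request:
play_rows:
  steps:
    - [0,-0.0005,0.001,0]
    - [0,0,0.001,0]
    - [0,0,0,0]

```text
t: 12.48
tcp_pos: [0.5368, 0.2079, 0.1087]
tcp_rot: [3.141, 0.0, 0.003]
force: [-0.0, -0.6, 5.1]
opening: 0.0378
gripper_force: 13.0
```

Request:
play_rows:
  steps:
    - [0,0,0.001,0]
    - [0,0,0.001,0]
    - [0,0,0,0]

```text
t: 12.73
tcp_pos: [0.5369, 0.2079, 0.107]
tcp_rot: [3.141, 0.0, 0.004]
force: [-0.6, 0.1, 8.3]
opening: 0.0376
gripper_force: 13.0
```

Fz has turned positive, so it's seated. Releasing.

Request:
play_rows:
  steps:
    - [0,0,0,0]
    - [0,0,0,0]
    - [0,0,0,0]
    - [0,0,0,0]
    - [0,0,0,0]
  jaw: -0.3

```text
t: 13.15
tcp_pos: [0.5362, 0.2081, 0.1056]
tcp_rot: [3.141, -0.0, -0.001]
force: [0.4, 0.4, 0.0]
opening: 0.0572
gripper_force: 0.0
```

Request:
play_rows:
  steps:
    - [0,0,-0.02,0]
    - [0,0,-0.04,0]
    - [0,0,-0.04,0]
    - [0,0,-0.035,0]
    - [0,0,0,0]

```text
t: 13.57
tcp_pos: [0.5383, 0.2086, 0.2479]
tcp_rot: [-3.14, -0.0, -0.019]
force: [0.2, 0.2, 0.6]
opening: 0.0576
gripper_force: 0.0
```

```bash
cat > st.py <<'E'
from h import *
import sys
for n in('scene','side'):
    im=eyes.get_image(n);C=cloud(im);H=hsv(im);z=C[...,2];r=np.hypot(C[...,0]-.536,C[...,1]-.206)
    m=(H[...,0]>18)&(H[...,0]<32)&(H[...,1]>120)&(r<.033)&(z>.055)&(z<.1)
    g=(H[...,1]<75)&(r<.04)&(z>.08)&(z<.16)
    P=C[g];top=P[P[:,2]>np.percentile(P[:,2],98)-.004]
    print(n,'flange',np.percentile(z[m],[50,75,90]).round(4),'head max z',np.percentile(z[g],98).round(4),'top c',top.mean(0).round(4),'body mid',P.mean(0).round(4))
    v=np.unique(np.where(g)[0]);mid=np.array([(np.where(g[q])[0][[0,-1]].mean(),q) for q in v]);print('  midline slope px',np.polyfit(mid[:,1],mid[:,0],1)[0].round(3))
    if len(sys.argv)>1: cv2.imwrite(f'pics/{sys.argv[1]}_{n}.png',im['color'])
E
python3 st.py s1; python3 go.py .488 -.012 .25; python3 -c "
import cv2,numpy as np
a=cv2.imread('pics/s1_scene.png')[150:300,300:450];b=cv2.imread('pics/s1_side.png')[100:250,160:310]
cv2.imwrite('pics/s1.png',cv2.resize(np.hstack([a,b]),(800,400)))"
```

```text
scene flange [0.0764 0.0772 0.0778] head max z 0.1456 top c [0.5376 0.2077 0.144 ] body mid [0.545  0.2078 0.1207]
  midline slope px -0.161
side flange [0.076  0.0776 0.0784] head max z 0.1456 top c [0.5326 0.2035 0.1441] body mid [0.5285 0.1979 0.1188]
  midline slope px 0.057
t 13.67 tcp [0.5364 0.2082 0.2415] az x 0.0 shift mm [-48.4 220.2  -8.7] tilt [ 0.002  0.    -1.   ] F [0.2 0.6 0.6] 0.05716802737994557 0.0
```

View pics/s1.png

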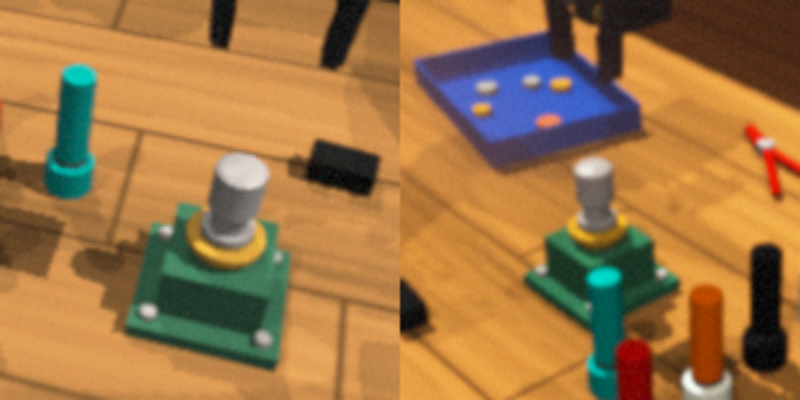

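The stake stands upright in the collar, its head at (240,195) in the scene crop. The top is at z 0.146 and the flange at about 0.078, so the origin is about 60 mm below the mouth. Now the orange rammer.

Request:
play_rows:
  steps:
    - [-0.0078,0.03,0,0]
    - [-0.0078,0.038,0,0]
    - [-0.0078,0.038,0,0]
    - [-0.0078,0.038,0,0]
    - [-0.0078,0.038,0,0]

```text
t: 14.08
tcp_pos: [0.4959, 0.0248, 0.2389]
tcp_rot: [-3.141, -0.001, 0.006]
force: [0.3, 0.3, 0.6]
opening: 0.0574
gripper_force: 0.0
```

Request:
play_rows:
  steps:
    - [-0.0078,0.03,0,0]
    - [0,0.008,0,0]
    - [0,0,0.02,0]
    - [0,0,0.02,0]
    - [0,0,0,0]

```text
t: 14.5
tcp_pos: [0.4875, -0.0113, 0.1965]
tcp_rot: [-3.139, 0.001, 0.013]
force: [0.7, 0.5, -1.6]
opening: 0.0574
gripper_force: 0.0
```

```bash
python3 go.py .4895 -.012 .07; python3 - <<'E'
from h import *
w=eyes.get_image('wrist');C=cloud(w);H=hsv(w);z=C[...,2]
m=(H[...,0]>5)&(H[...,0]<16)&(H[...,1]>190)&(z>.118)&(z<.132)&(abs(C[...,0]-.49)<.06)&(abs(C[...,1])<.06)
P=C[m];print(m.sum(),P.mean(0).round(4),P.min(0).round(4),P.max(0).round(4))
cv2.imwrite('pics/w3.png',w['color'])
E
```

```text
t 14.5 tcp [ 0.4875 -0.0113  0.1965] az x -0.02 shift mm [  3.    1.  126.5] tilt [-0.008  0.002 -1.   ] F [ 0.7  0.5 -1.6] 0.05737949694813241 0.0
195 [ 0.4953 -0.016   0.1232] [ 0.4763 -0.024   0.1181] [0.5045 0.0042 0.1262]
```

Request:
play_rows:
  steps:
    - [0.001,0,0.03,0]
    - [0.001,0,0.03,0]
    - [0,0,0.03,0]
    - [0,0,0.025,0]
    - [0,0,0.012,0]

```text
t: 14.97
tcp_pos: [0.4907, -0.0111, 0.0715]
tcp_rot: [-3.141, -0.001, 0.006]
force: [-0.8, 0.7, 0.8]
opening: 0.057
gripper_force: 0.0
```

Request:
play_rows:
  steps:
    - [0,0,0,0]
    - [0,0,0,0]
    - [0,0,0,0]
    - [0,0,0,0]
    - [0,0,0,0]
  jaw: 1
  newtons: 40

```text
t: 15.38
tcp_pos: [0.492, -0.0118, 0.0748]
tcp_rot: [3.141, 0.0, 0.003]
force: [0.2, 1.2, 3.9]
opening: 0.0288
gripper_force: 39.9
```

Request:
play_rows:
  steps:
    - [0,0,0,0]
    - [0,0,0,0]
    - [0,0,0,0]

```text
t: 15.63
tcp_pos: [0.4921, -0.0118, 0.0748]
tcp_rot: [3.141, -0.0, 0.003]
force: [0.4, 1.2, 6.4]
opening: 0.0289
gripper_force: 39.9
```

Request:
play_rows:
  steps:
    - [0,0,-0.02,0]
    - [0,0,-0.04,0]
    - [0,0,-0.04,0]
    - [0,0,-0.04,0]
    - [0,0,-0.035,0]
  newtons: 50

```text
t: 16.05
tcp_pos: [0.491, -0.0117, 0.2514]
tcp_rot: [3.141, 0.0, 0.001]
force: [1.3, -0.5, -3.3]
opening: 0.0293
gripper_force: 49.9
```

Request:
play_rows:
  steps:
    - [0.006,-0.02,0,0]
    - [0.008,-0.04,0,0]
    - [0.008,-0.04,0,0]
    - [0.008,-0.04,0,0]
    - [0.008,-0.04,0,0]

```text
t: 16.47
tcp_pos: [0.5292, 0.17, 0.2487]
tcp_rot: [3.141, -0.001, -0.001]
force: [0.5, -0.5, -1.5]
opening: 0.0287
gripper_force: 49.9
```

Request:
play_rows:
  steps:
    - [0.006,-0.03,0,0]
    - [0,-0.008,0,0]
    - [0,0,0,0]

```text
t: 16.72
tcp_pos: [0.5349, 0.208, 0.2481]
tcp_rot: [3.141, 0.005, -0.002]
force: [-1.4, 0.3, -3.6]
opening: 0.0289
gripper_force: 49.9
```

```bash
python3 go.py .536 .207 .22; python3 - <<'E'
from h import *
t=robot.observe()['tcp_pos']
for n in('scene','side'):
    im=eyes.get_image(n);C=cloud(im);H=hsv(im);z=C[...,2];r=np.hypot(C[...,0]-t[0],C[...,1]-t[1])
    m=(H[...,1]<75)&(r<.05)&(z>.155)&(z<.21)
    P=C[m];print(n,m.sum(),P.mean(0).round(4),P.min(0).round(4),P.max(0).round(4))
    cv2.imwrite(f'pics/r1_{n}.png',im['color'])
a=cv2.imread('pics/r1_scene.png')[130:280,300:450];b=cv2.imread('pics/r1_side.png')[70:220,160:310]
cv2.imwrite('pics/r1.png',cv2.resize(np.hstack([a,b]),(800,400)))
E
```

```text
t 16.72 tcp [0.5349 0.208  0.2481] az x 0.18 shift mm [ 1.1  1.  28.1] tilt [-0.001 -0.    -1.   ] F [-1.4  0.3 -3.6] 0.02885842233410739 49.926460683345795
scene 420 [0.5473 0.2084 0.1956] [0.5227 0.1876 0.1748] [0.5546 0.2297 0.2096]
side 224 [0.5238 0.194  0.194 ] [0.5088 0.1819 0.1755] [0.5535 0.2218 0.2088]
```

View pics/r1.png

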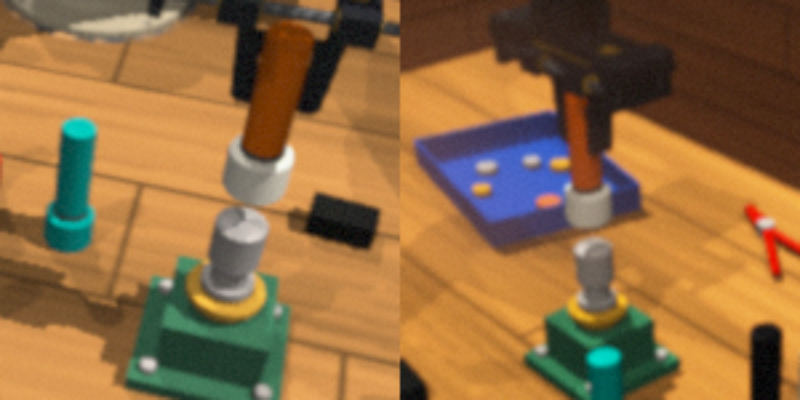

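The foot is right above the stake top: scene crop (260,175) over (238,220). I'll press it down gradually.

Request:
play_rows:
  steps:
    - [0.001,0.001,0.012,0]
    - [0,0,0.01,0]
    - [0,0,0.004,0]
    - [0,0,0.002,0]
    - [0,0,0,0]

```text
t: 17.23
tcp_pos: [0.5364, 0.2045, 0.2204]
tcp_rot: [3.141, -0.001, -0.001]
force: [0.0, 0.5, -3.0]
opening: 0.0286
gripper_force: 49.9
```

Request:
play_rows:
  steps:
    - [0,0,0.002,0]
    - [0,0,0.002,0]
    - [0,0,0.002,0]
    - [0,0,0.001,0]
    - [0,0,0,0]

```text
t: 17.65
tcp_pos: [0.5371, 0.2051, 0.2152]
tcp_rot: [-3.142, -0.0, -0.005]
force: [-0.3, -0.2, 3.8]
opening: 0.0293
gripper_force: 49.9
```

Request:
play_rows:
  steps:
    - [0,0,0.001,0]
    - [0,0,0.001,0]
    - [0,0,0.001,0]
    - [0,0,0,0]

```text
t: 17.98
tcp_pos: [0.5371, 0.2051, 0.2123]
tcp_rot: [-3.141, -0.0, -0.005]
force: [-1.2, -0.5, 5.0]
opening: 0.0292
gripper_force: 49.9
```

Request:
play_rows:
  steps:
    - [0,0,0.001,0]
    - [0,0,0.001,0]
    - [0,0,0.001,0]
    - [0,0,0,0]

```text
t: 18.32
tcp_pos: [0.5373, 0.2052, 0.2097]
tcp_rot: [-3.141, -0.0, -0.007]
force: [-0.4, -1.0, 8.0]
opening: 0.0292
gripper_force: 49.9
```

Request:
play_rows:
  steps:
    - [0,0,0.001,0]
    - [0,0,0.001,0]
    - [0,0,0,0]

```text
t: 18.57
tcp_pos: [0.5377, 0.2052, 0.2095]
tcp_rot: [-3.141, -0.0, -0.011]
force: [-2.4, -1.3, 18.0]
opening: 0.0289
gripper_force: 49.9
```

```bash
python3 st.py
```

```text
scene flange [0.0677 0.0683 0.069 ] head max z 0.1589 top c [0.5524 0.2054 0.1574] body mid [0.5509 0.2073 0.1253]
  midline slope px 0.032
side flange [0.0674 0.0688 0.0701] head max z 0.1585 top c [0.5238 0.1916 0.157 ] body mid [0.5263 0.1939 0.1237]
  midline slope px 0.056
```

The collar has hit its stop: flange at 0.068 and force climbing. One firm press to make sure, then up and back to the bench.

Request:
play_rows:
  steps:
    - [0,0,0.001,0]
    - [0,0,0.001,0]
    - [0,0,0,0]

```text
t: 18.92
tcp_pos: [0.5382, 0.2053, 0.2092]
tcp_rot: [-3.141, -0.0, -0.016]
force: [-4.4, -1.2, 28.8]
opening: 0.029
gripper_force: 49.9
```

Request:
play_rows:
  steps:
    - [0,0,-0.01,0]
    - [0,0,-0.01,0]
    - [0,0,-0.015,0]
    - [0,0,-0.01,0]
    - [0,0,0,0]

```text
t: 19.33
tcp_pos: [0.5372, 0.2053, 0.2509]
tcp_rot: [-3.141, -0.0, -0.006]
force: [-0.8, 0.3, -2.3]
opening: 0.0289
gripper_force: 49.9
```

```bash
python3 st.py; python3 go.py .492 -.0118 .25
```

```text
scene flange [0.0675 0.0682 0.0689] head max z 0.1363 top c [0.5378 0.2078 0.1346] body mid [0.5455 0.2079 0.1189]
  midline slope px -0.142
side flange [0.0674 0.0688 0.0695] head max z 0.1363 top c [0.5328 0.2035 0.1349] body mid [0.5291 0.1977 0.1157]
  midline slope px 0.072
t 19.43 tcp [0.5364 0.2052 0.2485] az x 0.0 shift mm [-44.4 217.   -1.5] tilt [-0. -0. -1.] F [ 0.7 -0.6 -2.8] 0.029131384572507822 49.930123183876276
```

Request:
play_rows:
  steps:
    - [-0.004,0.02,0,0]
    - [-0.008,0.04,0,0]
    - [-0.008,0.04,0,0]
    - [-0.008,0.04,0,0]
    - [-0.008,0.04,0,0]

```text
t: 19.85
tcp_pos: [0.4994, 0.0238, 0.2478]
tcp_rot: [-3.141, -0.001, 0.003]
force: [1.6, -0.1, -3.1]
opening: 0.029
gripper_force: 49.9
```

Request:
play_rows:
  steps:
    - [-0.008,0.03,0,0]
    - [0,0.007,0,0]
    - [0,0,0,0]

```text
t: 20.1
tcp_pos: [0.4921, -0.0135, 0.248]
tcp_rot: [-3.141, 0.005, 0.002]
force: [-1.1, 0.8, -2.8]
opening: 0.029
gripper_force: 49.9
```

Request:
play_rows:
  steps:
    - [0,0,0.04,0]
    - [0,0,0.04,0]
    - [0,0,0.04,0]
    - [0,0,0.03,0]
    - [0,0,0.012,0]

```text
t: 20.52
tcp_pos: [0.4905, -0.0099, 0.0825]
tcp_rot: [-3.139, -0.002, 0.011]
force: [0.0, 0.3, -2.6]
opening: 0.0291
gripper_force: 49.9
```

Request:
play_rows:
  steps:
    - [0,0,0.004,0]
    - [0,0,0.003,0]
    - [0,0,0,0]
    - [0,0,0,0]

```text
t: 20.85
tcp_pos: [0.4931, -0.0115, 0.0806]
tcp_rot: [3.141, 0.001, 0.003]
force: [-0.1, 0.4, -3.3]
opening: 0.0289
gripper_force: 49.9
```

Request:
play_rows:
  steps:
    - [0,0,0.002,0]
    - [0,0,0.002,0]
    - [0,0,0.001,0]
    - [0,0,0,0]

```text
t: 21.18
tcp_pos: [0.4926, -0.0119, 0.0749]
tcp_rot: [3.142, -0.0, 0.001]
force: [0.2, 0.1, -3.3]
opening: 0.0292
gripper_force: 49.9
```

Request:
play_rows:
  steps:
    - [0,0,0.001,0]
    - [0,0,0.001,0]
    - [0,0,0,0]

```text
t: 21.43
tcp_pos: [0.4928, -0.0118, 0.0747]
tcp_rot: [3.141, 0.0, 0.003]
force: [-5.3, 1.6, 19.0]
opening: 0.0289
gripper_force: 49.9
```

On the bench. I'll ease off, open and back away.

Request:
play_rows:
  steps:
    - [0,0,-0.001,0]
    - [0,0,0,0]
  newtons: 10

```text
t: 21.6
tcp_pos: [0.4928, -0.0119, 0.0746]
tcp_rot: [3.141, 0.0, 0.002]
force: [-2.1, 1.2, 8.4]
opening: 0.0297
gripper_force: 10.0
```

Request:
play_rows:
  steps:
    - [0,0,0,0]
    - [0,0,0,0]
    - [0,0,0,0]
    - [0,0,0,0]
    - [0,0,0,0]
  jaw: -0.3

```text
t: 22.02
tcp_pos: [0.4925, -0.0119, 0.0736]
tcp_rot: [-3.142, 0.0, 0.0]
force: [0.1, 0.1, -0.2]
opening: 0.0572
gripper_force: 0.0
```

Request:
play_rows:
  steps:
    - [0,0,-0.02,0]
    - [0,0,-0.03,0]
    - [0,0,-0.04,0]
    - [0,0,-0.04,0]
    - [0,0,-0.04,0]

```text
t: 22.43
tcp_pos: [0.492, -0.0117, 0.2456]
tcp_rot: [-3.141, 0.0, 0.001]
force: [0.5, 0.5, 0.4]
opening: 0.0574
gripper_force: 0.0
```

Request:
play_rows:
  steps:
    - [0,0,0,0]
    - [0,0,0,0]
    - [0,0,0,0]
    - [0,0,0,0]
    - [0,0,0,0]

```text
t: 22.85
tcp_pos: [0.4921, -0.0118, 0.2423]
tcp_rot: [-3.141, 0.0, 0.005]
force: [0.4, -0.7, 0.3]
opening: 0.0577
gripper_force: 0.0
```

```bash
python3 st.py f; python3 -c "
import cv2,numpy as np
a=cv2.imread('pics/f_scene.png')[110:330,150:460];b=cv2.imread('pics/f_side.png')[120:340,120:430]
cv2.imwrite('pics/f.png',cv2.resize(np.hstack([a,b]),(800,284)))"; python3 go.py .5 0 .2
```

```text
scene flange [0.0675 0.0684 0.069 ] head max z 0.1359 top c [0.538  0.2079 0.1344] body mid [0.5455 0.2078 0.119 ]
  midline slope px -0.135
side flange [0.0669 0.0685 0.0694] head max z 0.1361 top c [0.533  0.2033 0.1347] body mid [0.5289 0.1975 0.1151]
  midline slope px 0.04
t 22.95 tcp [ 0.4923 -0.0118  0.2428] az x -0.0 shift mm [  7.8 -11.8  42.8] tilt [-0.002  0.001 -1.   ] F [-0.5  0.1 -0.7] 0.05731003981655843 0.0
```

View pics/f.png

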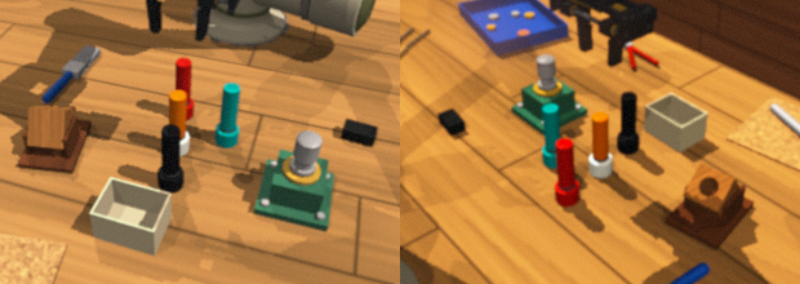

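The flange is flush with the stake upright, at scene crop (305,165). The rammer stands upright at (178,120), and the tin, brush and polishing block look unmoved.

```bash
python3 -c "
from bench import job
print(job.sign_off())"
```

```text
the job is handed in; nothing more can be done
None
```

The job is handed in, with no verdict returned: the stake stands upright in the collar, driven home with its flange flush on the green block; the rammer is back upright on the bench, and the tin, brush and polishing block look unmoved.

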